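# Seat a nest plate on the two locating pins of a loading jig

### The arm

A 6-joint arm with a two-finger parallel gripper is mounted at the origin on a cart in front of the work surface, level with it; the furniture and walls round the work are solid. World frame = base frame: x ahead of the robot, y to its left, z up, the work surface at z = 0. Lengths are in m, angles in rad, forces in N, time in s.
With the tool pointing down it reaches from about 0.25 to 0.775 m from the base axis. Payload 4 kg.
Tool frame: the origin (TCP) lies midway between the tips of the shut fingers; the grasp point (between the pads) lies 19 mm behind it; z points along the fingers, y is the direction in which the jaws open and shut (so a half turn about z gives the same grasp; the last joint's range is limited). The gripper opens to 94 mm and grips with 3 to 60 N. Pads are 16 mm wide; open, the fingers measure 119 mm over their backs; the gripper's body (75 mm by 177 mm) begins 78 mm behind the grasp point.
Start: joints at [1.02, 0.087, 1.371, -0, 1.684, -0.103], TCP at [0.238, 0.496, 0.206] pointing down, gripper open.
Joint ranges: [-3.1, 3.1], [-0.76, 2.03], [0.27, 2.55], [-1.08, 4.22], [0.17, 2.65], [-2.57, 2.57]. Speed limits (rad/s): [2.79, 2.79, 3.14, 3.14, 3.14, 3.14].

### API

Orientations are given as [roll, pitch, yaw] about the fixed x, y, z axes, in that order (R = Rz(yaw) Ry(pitch) Rx(roll)).
In Python, from bench import robot gives the robot as it stands.
- The arm moves only by the tool servo_tool, never from a script. Its argument "rows" is a list of rows, each a list of 2 entries, a list of its own where there are three numbers: the shift along the tool's x, y, z normalised to -1 to 1, where 1 is 0.08 m, then the turn about the tool's z normalised to -1 to 1, where 1 is pi/2 rad. A call has 1 to 12 rows; each row is the pose to reach, as a shift and turn from the pose commanded when the call began, along the tool's axes at that moment; what a row does not reach only later rows make up. A row lasts 1/12 s, in which the tool goes at most 41.7 mm and 7.16 degrees, less where a joint would pass 70% of its speed; a pose out of reach is approached as far as the arm can. A call with a number of a shift or a turn outside -1 to 1 is refused whole. A call with a gripper value outside its range is refused whole. "grip" is the closure, from -1 (fully open) to 1 (shut), set as the call begins (left out, the last holds). The fingers move at their own pace and stop on an object; the grip force is fixed at half the most. Time passes only in rows, so rows that repeat a pose let the fingers close. It gives the time, the measured TCP pose, the force and the opening at its end, in the units of the state.
- robot.get_obs(): the state, without advancing time (a new reading comes with each control period).
- robot.snapshot(name): name is "scene" or "top"; returns a dict with "pixels" (420x560x3 uint8, red, green, blue), "camera_matrix" (3x3 intrinsics, pixels), "world_from_camera" (4x4, takes a point from camera to world coordinates). Camera axes: x right, y down, z forward; pixel columns grow to the right and rows downward; lengths in m; the calibration is good to about 2 mm. A picture is of the moment at which its call begins. There is no depth.
- robot.close_job(): hands the job in, once; it reports no verdict.
The state is a dict: "time": time; "joint_positions": joint angles; "qvel": joint speeds; "joint_torque": joint torques, N m; "tool_pos": TCP position; "ee_rot": TCP orientation; "wrist_force": force on the tool from outside, world axes, zero at the start; "wrist_torque": the same for the moment, N m; "width": finger opening in m.
Only numpy, scipy, OpenCV 4.12 (cv2) and the standard library are available. Lean on these libraries where they do the work, as an engineer would, in place of code of your own. Each camera call takes 0.05 s, during which the arm holds its last target.

### The job

Gently push the loose plate across the deck of the loading jig with the fingertips until its two holes drop over the two locating pins and it lies flat and fully down in the pocket. Only push it, without forcing it against the fence or the pins: do not pick the plate up, and leave the bottle and the cup beside the jig where they are.

Things in the scene. Friction and masses are not known exactly. Their poses are not given: they have to be found in the camera images.
- plate: Loose aluminium nest plate, 100 (x) x 80 (y) x 12 mm thick, about 0.25 kg, a ring (29 mm wide, 7 mm high) on the middle of its top. Two 12 mm through holes at (-16, +18) and (+16, -18) mm from its middle. Origin: centre of its underside, z up. Starts flat on the deck, x axis within 0.2 rad of the jig's x.
- jig: Loading jig, fixed to the worktop. Origin on the worktop under the middle of the pocket; x runs from the deck to the pocket (roughly away from the robot), y left, z up. Dark base 10 mm high, x -186 to +66, y -60 to +64 mm; its bare far part is the pocket floor. Near and far ends and left side are open, the right side has the fence.
- deck_edge (a point): Middle of the far edge of the raised aluminium deck on which the plate starts, at (-52, +11, +18) mm in the jig's frame; axes as the jig. The deck covers jig x -186 to -52, y -42 to +64 mm; its top is 18 mm above the worktop, 8 mm above the pocket floor.
- fence_face (a point): Point on the inner face of the fixed straight fence, at (-60, -41, +34) mm in the jig's frame, on its top edge; axes as the jig. The fence, 13 mm thick, top 34 mm above the worktop, runs along the whole right side of deck and pocket. With the plate's long side against it the holes are in line with the pins, with 1 mm of play.
- pin_near (a point): Tip of the near pin, at (-16, +18, +17.5) mm in the jig's frame. Both pins are steel, 10 mm across, with tapered tips 7.5 mm above the pocket floor, so the plate slides from the deck on to the tips without falling, until its holes meet the pins.
- pin_far (a point): Tip of the far pin, at (+16, -18, +17.5) mm in the jig's frame; as the near pin.
- seat (a point): Point on the pocket floor, 10 mm above the jig's origin, axes as the jig. The seated plate's origin lies here, its rear edge 2 mm past the deck's edge and its top 4 mm above the deck; it drops 8 mm on to it as the holes meet the pins.
- threadlock: Small red bottle, 34 x 32 x 98 mm, standing on the worktop to the right of the pocket, outside the fence; origin at the centre of its foot. To be left alone.
- cup: Turned aluminium cup, 36 x 36 x 43 mm, standing on the worktop to the left of the pocket; origin at the centre of its foot. To be left alone.

How it is judged:
At the end, for the whole second after the job is handed in: The plate is at rest in the pocket, its underside within 2 mm of the pocket floor, level to 0.03 rad, its middle within 3 mm of the seat and its length along the jig to 0.08 rad (so both pins stand in its holes) (horizontal distance between plate and seat below 0.003 m and z of plate in the frame of seat below 0.002 m and angle between plate's own z axis and vertical below 0.03 rad and angle between the x axis of plate and the x axis of jig, either way round below 0.08 rad and linear speed of plate below 0.01 m/s); the robot touches nothing.
It fails at once if the plate was forced (pushed with more than 45 N) (contact force between the fingers and plate above 45 N).
It fails at once if the plate was lifted off the jig (its middle more than 12 mm above the deck) (z of plate in the frame of seat above 0.02 m).
It fails at once if the plate was tipped up or off the jig (more than 0.35 rad) (angle between plate's own z axis and vertical above 0.35 rad).
It fails at once if the bottle was moved more than 15 mm (distance of threadlock from where it was at the start of the episode above 0.015 m).
It fails at once if the cup was moved more than 15 mm (distance of cup from where it was at the start of the episode above 0.015 m).
It also fails if it takes over 48 s, if anything falls off the work surface, if the arm or the gripper's body presses on something with over 40 N, if the wrist force passes 120 N, or if a joint passes its speed limit or range.

## Working session

There is one attempt and no reset: what is moved stays moved. The work goes in short steps, Python scripts to look and compute and a tool call to move; the robot and the scene stay as the last step left them, time stands still between calls to the robot, and variables do not carry over. Pictures are saved under pics/ and viewed, and the job is handed in when it is done.

Besides the shell and the picture viewer there is one more tool, called after ">>>" by a JSON object that holds its "fn" and its "kwargs", one argument or row to a line. servo_tool: Moves the arm, as the interface text tells. Its arguments: {"type":"object","properties":{"rows":{"type":"array"},"grip":{"type":"number"}},"required":["rows"]}

```bash
ls; mkdir -p pics
python3 - <<'E'
from bench import robot
import cv2,numpy as np
print(robot.get_obs())
for n in ("scene","top"):
    s=robot.snapshot(n); cv2.imwrite(f"pics/{n}0.png",s["pixels"][:,:,::-1]); print(n,s["camera_matrix"].tolist(),np.round(s["world_from_camera"],4).tolist())
    np.savez(f"pics/{n}0.npz",**s)
E
```

```text
pics
{'time': 0.0, 'joint_positions': array([ 1.01991758e+00,  8.79290356e-02,  1.37225524e+00, -3.31279915e-05,
        1.68358677e+00, -1.03115734e-01]), 'qvel': array([-9.90373229e-05,  5.33577087e-04, -1.50771722e-03,  3.73488669e-04,
        9.81277711e-04, -4.14595987e-04]), 'joint_torque': array([-1.18034877e-03, -3.40194798e+01, -3.02421641e+01,  7.18046352e-02,
        3.30724823e-02, -1.85340932e-04]), 'tool_pos': array([0.23785496, 0.4952969 , 0.20431787]), 'ee_rot': array([-3.13942245e+00, -1.91477489e-04,  2.69382574e+00]), 'wrist_force': array([-0.76925641, -0.43292773,  0.46408382]), 'wrist_torque': array([ 0.01874229, -0.00033466,  0.02214779]), 'width': 0.09412065242150382}
scene [[529.4944224231967, 0.0, 269.1345946020648], [0.0, 529.4944224231967, 209.10820400319795], [0.0, 0.0, 1.0]] [[0.4688, -0.6515, 0.5965, 0.0796], [-0.8833, -0.3509, 0.3109, -0.0926], [0.0067, -0.6726, -0.74, 0.7079], [0.0, 0.0, 0.0, 1.0]]
top [[454.94979597906166, 0.0, 278.60797140101636], [0.0, 454.94979597906166, 213.8759862261574], [0.0, 0.0, 1.0]] [[0.0236, -0.9898, 0.1406, 0.4679], [-0.999, -0.0289, -0.0353, 0.1959], [0.039, -0.1397, -0.9894, 0.8904], [0.0, 0.0, 0.0, 1.0]]
```

View pics/scene0.png

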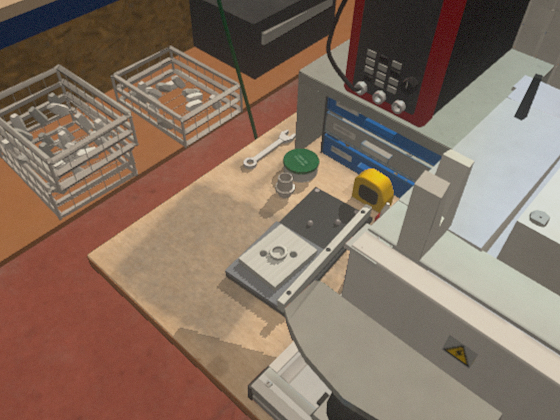

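View pics/top0.png

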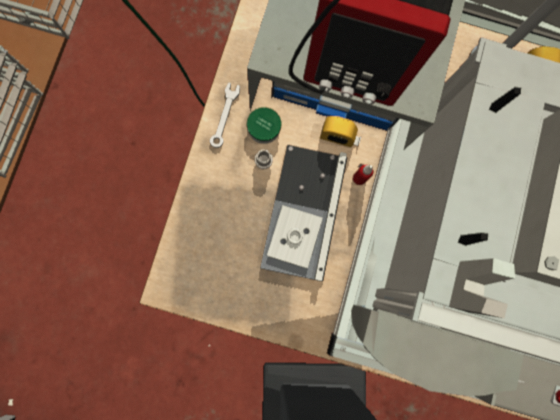

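The top view shows the jig at about cols 262–347, rows 145–280, with the plate on the deck around (295,238). The bottle is at (363,173) and the cup at (263,159). I'll zoom in for the measurements.

```bash
cat > h.py <<'E'
import numpy as np,cv2
def load(n): return dict(np.load(f"pics/{n}.npz"))
def ray(s,uv,z):
    K=s["camera_matrix"];T=s["world_from_camera"]
    d=T[:3,:3]@np.linalg.solve(K,np.array([uv[0],uv[1],1.]));o=T[:3,3]
    return (o+d*(z-o[2])/d[2])
def proj(s,p):
    T=np.linalg.inv(s["world_from_camera"]);c=T[:3,:3]@np.asarray(p,float)+T[:3,3];q=s["camera_matrix"]@c
    return q[:2]/q[2]
def crop(s,x0,y0,x1,y1,f,name):
    im=s["pixels"][y0:y1,x0:x1,::-1];cv2.imwrite(name,cv2.resize(im,None,fx=f,fy=f,interpolation=cv2.INTER_CUBIC))
E
python3 - <<'E'
from h import *
t=load("top0");s=load("scene0")
crop(t,245,130,385,290,3.75,"pics/topc.png")
crop(s,215,165,395,315,4,"pics/scenec.png")
print(proj(t,[.238,.496,.206]),proj(s,[.238,.496,.206]),proj(t,[0,0,0]),proj(t,[.3,0.1,0]))
E
```

```text
[ 40.51284948 439.47942721] [-97.30915226 231.88223992] [361.55146131 542.12861011] [308.77567093 368.92284651]
```

View pics/topc.png

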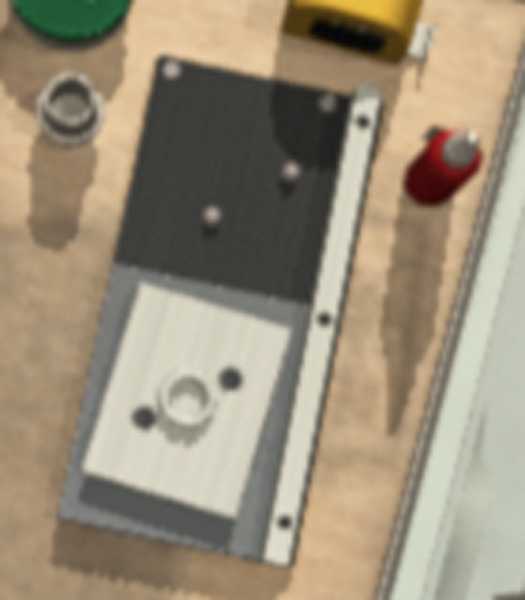

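View pics/scenec.png

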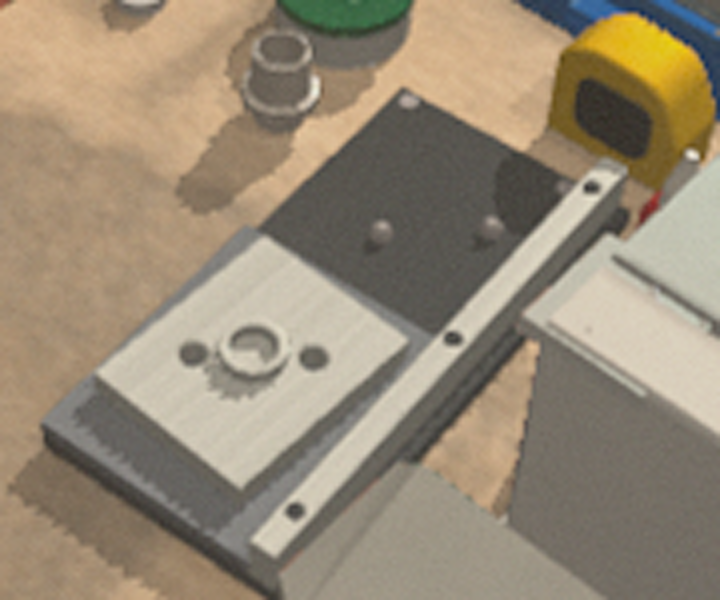

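```bash
cat > m0.py <<'E'
from h import *
t=load("top0");s=load("scene0")
T=lambda p,z: ray(t,((p[0]+.5)/3.75-.5+245,(p[1]+.5)/3.75-.5+130),z)[:2]
S=lambda p,z: ray(s,((p[0]+.5)/4-.5+215,(p[1]+.5)/4-.5+165),z)[:2]
def show(n,a,b,zs):
    for k in range(len(zs)):
        print(n,k,"top",np.round(T(a[k],zs[k])*1000,1),"scene",np.round(S(b[k],zs[k])*1000,1) if b[k] else None)
show("pins near,far",[(212,213),(290,170)],[(380,230),(491,225)],[.0175]*2)
show("deckedge L,R",[(118,263),(313,303)],[(250,228),(430,333)],[.018]*2)
show("fence in far,near",[(352,97),(265,558)],[(600,165),(250,545)],[.034]*2)
show("plate FL FR NR NL",[(140,283),(292,327),(237,518),(82,470)],[(262,234),(410,340),(242,490),(96,374)],[.03]*4)
show("holes",[(145,417),(231,379)],[(193,353),(314,357)],[.029]*2)
show("base corners z10: farL,nearL,",[(158,60),(60,518)],[(403,88),(43,428)],[.01,.018])
show("cup foot, bottle",[(68,118),(430,180)],[(282,105),None],[.0,.02])
E
python3 m0.py
```

```text
pins near,far 0 top [647.6 121.8] scene [642.5 121.8]
pins near,far 1 top [671.9  81.1] scene [667.9  80.7]
deckedge L,R 0 top [619.5 170.3] scene [616.6 171.5]
deckedge L,R 1 top [601.5  68.4] scene [600.8  79.6]
fence in far,near 0 top [707.9  51.3] scene [708.   48.4]
fence in far,near 1 top [469.7  93.8] scene [465.7  93.7]
plate FL FR NR NL 0 top [607.4 159.1] scene [606.7 160.9]
plate FL FR NR NL 1 top [587.   80.9] scene [584.7  82.3]
plate FL FR NR NL 2 top [489.3 107.6] scene [488.3 108.8]
plate FL FR NR NL 3 top [511.4 186.2] scene [509.7 185.5]
holes 0 top [539. 155.] scene [538.  156.8]
holes 1 top [559.5 111.6] scene [559.2 113. ]
base corners z10: farL,nearL, 0 top [731.3 151.4] scene [732.7 151.5]
base corners z10: farL,nearL, 1 top [487.4 196.5] scene [484.2 195.6]
cup foot, bottle 0 top [700.6 198.5] scene [705.1 200.1]
cup foot, bottle 1 top [668.4   7.5] scene None
```

Run:
```python
from h import *
t=load("top0");s=load("scene0")
crop(t,300,30,560,420,1.5,"pics/topd.png")
crop(s,240,150,560,420,2.2,"pics/scened.png")
```

```text
(no output)
```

View pics/topd.png

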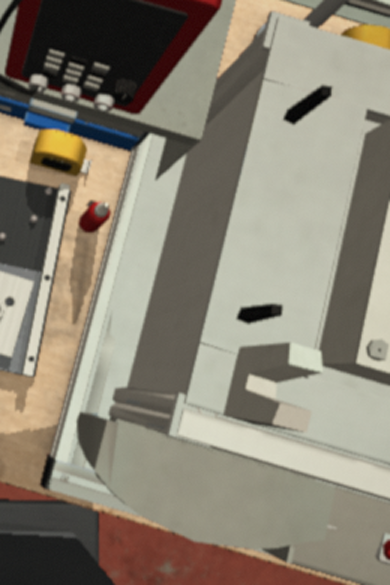

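View pics/scened.png

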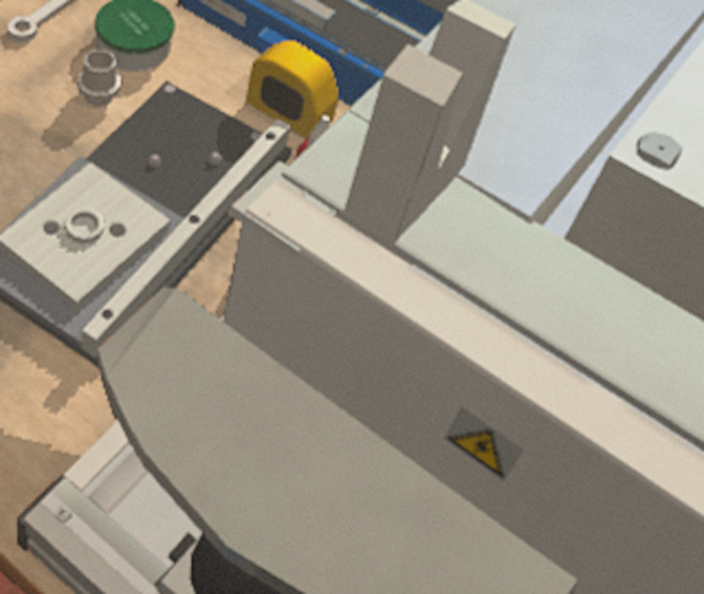

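```bash
cat >> h.py <<'E'
def tri(t,a,s,b):
    A=[];o=[]
    for S,p in((t,a),(s,b)):
        T=S["world_from_camera"];d=T[:3,:3]@np.linalg.solve(S["camera_matrix"],np.array([p[0],p[1],1.]));A.append(d/np.linalg.norm(d));o.append(T[:3,3])
    M=np.c_[A[0],-A[1]];k=np.linalg.lstsq(M,o[1]-o[0],rcond=None)[0]
    P=o[0]+A[0]*k[0];Q=o[1]+A[1]*k[1];return np.round((P+Q)/2,4),np.round(np.linalg.norm(P-Q),4)
JX=np.array([.9834,-.1812]);JY=np.array([.1812,.9834]);JO=np.array([.6575,.1014])
def jig(p): d=np.asarray(p)[:2]-JO; return np.round(np.array([d@JX,d@JY])*1000,1)
E
python3 - <<'E'
from h import *
t=load("top0");s=load("scene0")
for n,a,b in (("wallcorner",(178,395),(240,205)),("ledge",(48,487),(22,520)),("discedge",(80,430),(100,350)),("disc right-top",(115,420),(175,290)),("ledge far",(150,137),(0,0))):
    P=tri(t,(a[0]/1.5+300,a[1]/1.5+30),s,(b[0]/2.2+240,b[1]/2.2+150)) ;print(n,P,jig(P[0]))
for z in(0,.05,.1):
  for q in ((48,487),(150,137),(95,330)):
    P=ray(t,(q[0]/1.5+300,q[1]/1.5+30),z);print(z,q,P,jig(P))
E
```

```text
wallcorner (array([ 0.4462, -0.0126,  0.2602]), np.float64(0.0231)) [-187.1 -150.4]
ledge (array([0.3318, 0.0629, 0.0367]), np.float64(0.0029)) [-313.3  -96.9]
discedge (array([0.4059, 0.047 , 0.1345]), np.float64(0.0109)) [-237.6  -99.1]
disc right-top (array([0.4237, 0.0183, 0.1897]), np.float64(0.001)) [-214.9 -124.1]
ledge far (array([0.5641, 0.0978, 0.3448]), np.float64(0.2277)) [-91.2 -20.5]
0 (48, 487) [0.32686763 0.05602171 0.        ] [-316.9 -104.5]
0 (150, 137) [ 0.79418077 -0.08136607  0.        ] [ 167.5 -155. ]
0 (95, 330) [ 0.52751978 -0.00460544  0.        ] [-108.6 -127.8]
0.05 (48, 487) [0.33478954 0.06387589 0.05      ] [-310.6  -95.4]
0.05 (150, 137) [ 0.77586192 -0.06579723  0.05      ] [ 146.7 -143. ]
0.05 (95, 330) [0.52417459 0.00665311 0.05      ] [-113.9 -117.3]
0.1 (48, 487) [0.34271145 0.07173008 0.1       ] [-304.2  -86.2]
0.1 (150, 137) [ 0.75754308 -0.0502284   0.1       ] [ 125.9 -131. ]
0.1 (95, 330) [0.5208294  0.01791165 0.1       ] [-119.3 -106.9]
```

>>> {"fn": "servo_tool", "kwargs": {
  "rows": [
    [[-0.04,-0.01,0],0.04],
    [[-0.12,-0.03,0],0.11],
    [[-0.21,-0.06,0],0.18],
    [[-0.31,-0.09,0],0.25],
    [[-0.41,-0.11,0],0.33],
    [[-0.51,-0.14,0],0.41],
    [[-0.62,-0.17,0],0.49],
    [[-0.73,-0.2,0],0.57],
    [[-0.83,-0.23,0],0.65],
    [[-0.92,-0.26,0],0.73],
    [[-0.98,-0.28,0],0.8],
    [[-1,-0.28,0],0.83]
  ],
  "grip": -0.28
}}

```text
time: 1.1
tool_pos: [0.3009, 0.4401, 0.2048]
ee_rot: [-3.141, 0.001, 1.384]
wrist_force: [-0.0, -0.1, 0.8]
width: 0.0598
```

```bash
cat > st.py <<'E'
from h import *
from bench import robot
o=robot.get_obs();p=o["tool_pos"]
yaw=o["ee_rot"][2];
print("t",round(o["time"],2),"pos",np.round(p,4),"jig",jig(p),"z",round(p[2]*1e3,1),"rpy",np.round(o["ee_rot"],4),"F",np.round(o["wrist_force"],2),"w",round(o["width"]*1e3,1),"F jig",np.round([o["wrist_force"][:2]@JX,o["wrist_force"][:2]@JY],2))
x=np.array([np.cos(yaw),np.sin(yaw)]);y=np.array([np.sin(yaw),-np.cos(yaw)])
def need(jx,jy,z):
    P=JO+(jx*JX+jy*JY)/1000; d=P-p[:2]; print("need",np.round([d@x/.08,d@y/.08,(p[2]-z)/.08],3))
E
python3 -c "
from st import *
need(-113,90,.1)"
```

```text
t 1.1 pos [0.3009 0.4401 0.2048] jig [-412.   268.5] z 204.8 rpy [-3.1412e+00  1.2000e-03  1.3844e+00] F [-0.03 -0.12  0.79] w 59.8 F jig [-0.   -0.12]
need [-2.216  3.747  1.311]
```

>>> {"fn": "servo_tool", "kwargs": {
  "rows": [
    [[-0.03,0.06,0],0],
    [[-0.12,0.2,0],0],
    [[-0.25,0.42,0],0],
    [[-0.4,0.66,0],0],
    [[-0.5,0.85,0],0],
    [[-0.6,1,0],0]
  ]
}}

```text
time: 1.6
tool_pos: [0.3716, 0.3783, 0.205]
ee_rot: [-3.141, 0.001, 1.391]
wrist_force: [-0.4, 0.3, 1.0]
width: 0.06
```

>>> {"fn": "servo_tool", "kwargs": {
  "rows": [
    [[-0.12,0.2,0],0],
    [[-0.25,0.42,0],0],
    [[-0.38,0.64,0],0],
    [[-0.5,0.85,0],0],
    [[-0.6,1,0],0]
  ]
}}

```text
time: 2.02
tool_pos: [0.4417, 0.3165, 0.2049]
ee_rot: [-3.141, 0.001, 1.391]
wrist_force: [0.5, -1.3, 0.0]
width: 0.0598
```

>>> {"fn": "servo_tool", "kwargs": {
  "rows": [
    [[-0.12,0.2,0.0],0],
    [[-0.25,0.42,0.1],0],
    [[-0.38,0.64,0.2],0],
    [[-0.5,0.85,0.4],0],
    [[-0.6,1,0.6],0]
  ]
}}

```text
time: 2.43
tool_pos: [0.5122, 0.255, 0.1572]
ee_rot: [3.14, -0.0, 1.391]
wrist_force: [-0.4, 0.1, -0.3]
width: 0.0599
```

>>> {"fn": "servo_tool", "kwargs": {
  "rows": [
    [[-0.12,0.2,0.2],0],
    [[-0.2,0.42,0.4],0],
    [[-0.3,0.6,0.6],0],
    [[-0.36,0.7,0.7],0],
    [[-0.38,0.74,0.74],0],
    [[-0.38,0.74,0.74],0],
    [[-0.38,0.74,0.74],0]
  ]
}}

```text
time: 3.02
tool_pos: [0.5635, 0.2161, 0.0989]
ee_rot: [3.141, -0.001, 1.391]
wrist_force: [0.2, -0.3, -0.1]
width: 0.0601
```

```bash
python3 -c "
from st import *
need(-113,90,.022)
for n in ('top','scene'):
    s=robot.snapshot(n);np.savez(f'pics/{n}1.npz',**s);crop(s,*((235,110,375,300,3.15) if n=='top' else (200,100,400,320,2.7)),f'pics/{n}1.png')
"
```

```text
t 3.02 pos [0.5635 0.2161 0.0989] jig [-113.2   95.7] z 98.9 rpy [ 3.1414e+00 -7.0000e-04  1.3906e+00] F [ 0.19 -0.32 -0.09] w 60.1 F jig [ 0.25 -0.28]
need [-0.072  0.003  0.962]
```

View pics/top1.png

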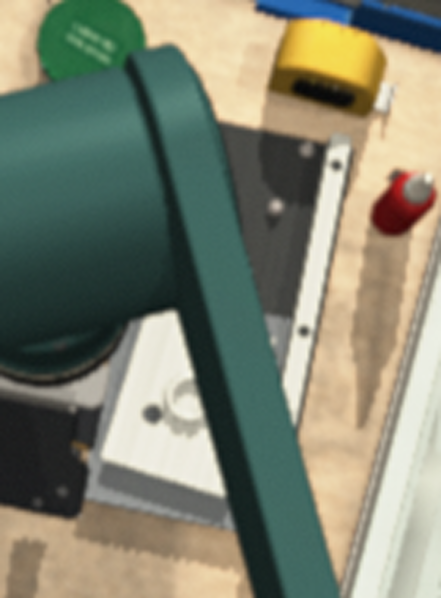

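View pics/scene1.png

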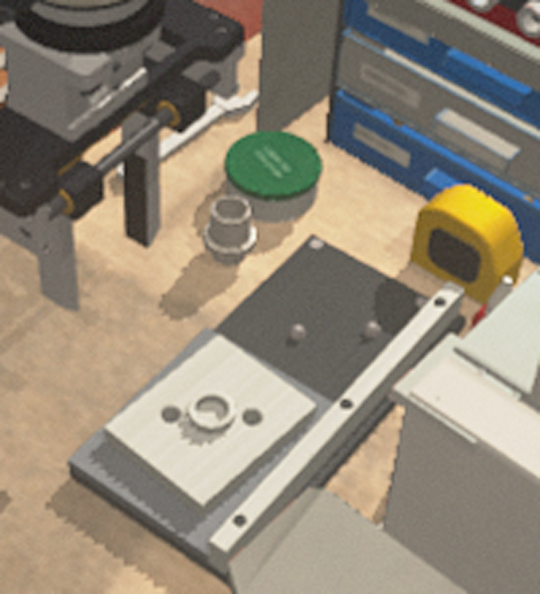

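The fingers stand left of the plate, parallel to the jig's x, and the cup is clear of them. Next I'll lower the tool.

>>> {"fn": "servo_tool", "kwargs": {
  "rows": [
    [[0,0,0.1],0],
    [[0,0,0.3],0],
    [[0,0,0.55],0],
    [[0,0,0.75],0],
    [[0,0,0.88],0],
    [[0,0,0.94],0],
    [[0,0,0.95],0],
    [[0,0,0.95],0]
  ]
}}

```text
time: 3.78
tool_pos: [0.5638, 0.2159, 0.0228]
ee_rot: [3.141, -0.0, 1.39]
wrist_force: [1.0, 0.1, 0.1]
width: 0.0598
```

```bash
python3 -c "
from st import *
need(-113,70,.022)
"
```

```text
t 3.78 pos [0.5638 0.2159 0.0228] jig [-112.9   95.6] z 22.8 rpy [ 3.1409e+00 -5.0000e-04  1.3903e+00] F [1.03 0.1  0.08] w 59.8 F jig [0.99 0.29]
need [-0.32  -0.002  0.01 ]
```

>>> {"fn": "servo_tool", "kwargs": {
  "rows": [
    [[-0.04,0,0],0],
    [[-0.1,0,0],0],
    [[-0.16,0,0],0],
    [[-0.22,0,0],0],
    [[-0.27,0,0],0],
    [[-0.31,0,0],0],
    [[-0.34,0,0],0],
    [[-0.37,0,0],0],
    [[-0.4,0,0],0],
    [[-0.43,0,0],0],
    [[-0.45,0,0],0],
    [[-0.47,0,0],0]
  ]
}}

```text
time: 4.78
tool_pos: [0.5567, 0.1789, 0.0223]
ee_rot: [-3.141, -0.001, 1.39]
wrist_force: [-0.3, 1.6, -0.2]
width: 0.0602
```

```bash
cat > pm.py <<'E'
from st import *
import sys
k=sys.argv[1]
s=robot.snapshot("scene");np.savez(f'pics/scene{k}.npz',**s);crop(s,215,150,395,315,4,f'pics/scene{k}.png')
E
python3 pm.py 2
```

```text
t 4.78 pos [0.5567 0.1789 0.0223] jig [-113.2   57.9] z 22.3 rpy [-3.1414e+00 -6.0000e-04  1.3902e+00] F [-0.34  1.56 -0.2 ] w 60.2 F jig [-0.62  1.47]
```

View pics/scene2.png

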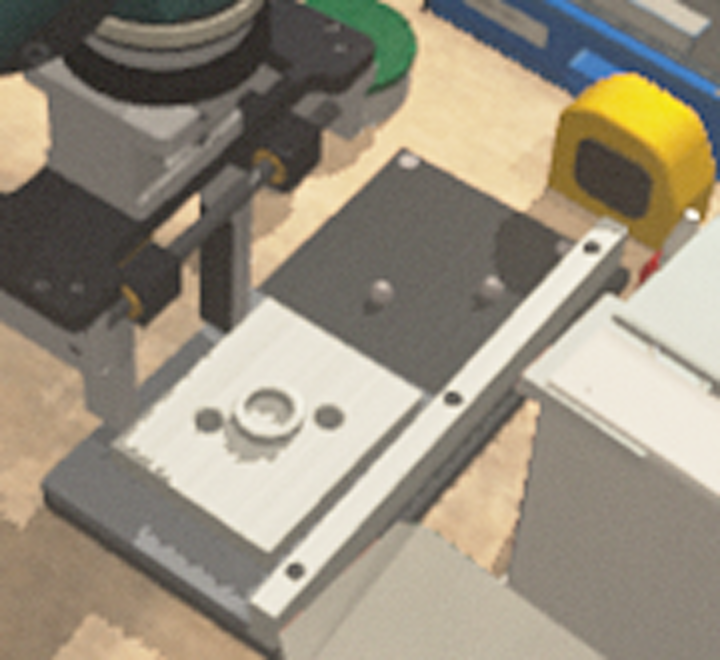

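```bash
cat > c.py <<'E'
from h import *
def SC(k,p,z,y0=150): 
    s=load(f"scene{k}"); P=ray(s,((p[0]+.5)/4-.5+215,(p[1]+.5)/4-.5+y0),z); return P,jig(P)
E
python3 -c "
from c import *
for p,z in (((422,395),.03),((268,553),.03),((210,418),.029),((329,416),.029),((113,443),.03),((380,290),.0175),((491,286),.0175),((250,608),.034),((600,226),.034)): print(p,SC(2,p,z)[1])"
```

```text
(422, 395) [-63.  -34.3]
(268, 553) [-162.6  -32. ]
(210, 418) [-125.3   25.9]
(329, 416) [-94.6 -10.8]
(113, 443) [-159.8   47.8]
(380, 290) [-18.4  17.3]
(491, 286) [ 13.5 -18.8]
(250, 608) [-188.2  -43.1]
(600, 226) [ 58.8 -43.2]
```

>>> {"fn": "servo_tool", "kwargs": {
  "rows": [
    [[-0.01,0,0],0],
    [[-0.02,0,0],0],
    [[-0.03,0,0],0],
    [[-0.04,0,0],0],
    [[-0.05,0,0],0],
    [[-0.06,0,0],0],
    [[-0.065,0,0],0],
    [[-0.07,0,0],0],
    [[-0.075,0,0],0],
    [[-0.08,0,0],0],
    [[-0.085,0,0],0],
    [[-0.085,0,0],0]
  ]
}}

```text
time: 5.83
tool_pos: [0.5557, 0.1719, 0.0224]
ee_rot: [3.141, -0.0, 1.39]
wrist_force: [1.3, 1.7, -0.3]
width: 0.0601
```

```bash
python3 pm.py 3
```

```text
t 5.83 pos [0.5557 0.1719 0.0224] jig [-112.9   50.9] z 22.4 rpy [ 3.1412e+00 -1.0000e-04  1.3900e+00] F [ 1.31  1.75 -0.35] w 60.1 F jig [0.97 1.96]
```

View pics/scene3.png

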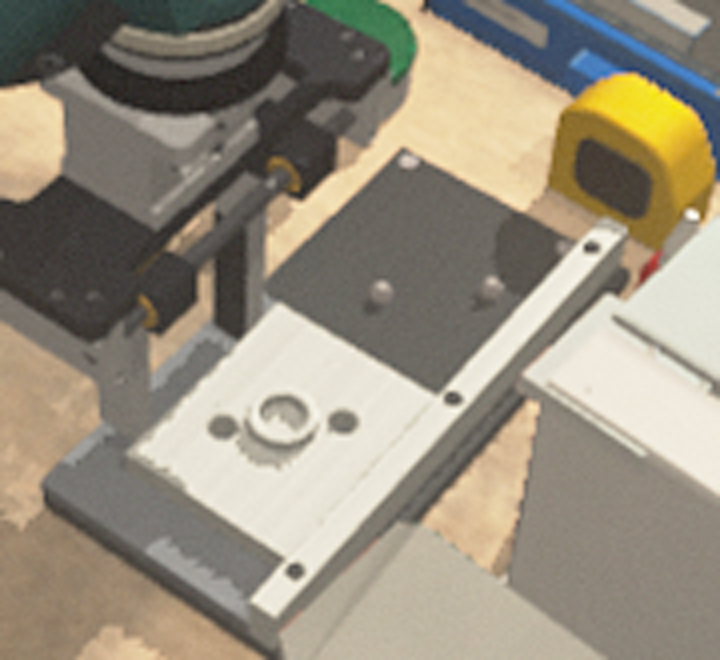

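```bash
cat > blob.py <<'E'
# dark hole centroids in plate (scene image)
from c import *
import sys
def holes(k,guess):
    s=load(f"scene{k}");g=cv2.cvtColor(s["pixels"],cv2.COLOR_RGB2GRAY).astype(float);out=[]
    for u,v in guess:
        cx,cy=(u+.5)/4-.5+215,(v+.5)/4-.5+150
        for _ in range(4):
            X,Y=np.meshgrid(np.arange(560),np.arange(420));m=(np.hypot((X-cx)/5.0,(Y-cy)/4.0)<1)
            w=np.clip(150-g,0,80)*m;cx,cy=(w*X).sum()/w.sum(),(w*Y).sum()/w.sum()
        P=ray(s,(cx,cy),.029);out.append(jig(P)+[2.5,.7])
    a,b=out;d=b-a;ang=np.degrees(np.arctan2(d[1],d[0])-np.arctan2(-36,32));print(out,"mid",(a+b)/2,"ang",ang)
E
python3 -c "
from blob import *
holes(2,[(210,418),(329,416)]);holes(3,[(224,427),(343,422)])"
```

```text
[array([-124.3,   26.3]), array([-92.9, -10.4])] mid [-108.6     7.95] ang -1.08371180506461
[array([-123. ,   19.7]), array([-91.1, -16.4])] mid [-107.05    1.65] ang -0.167906475334945
```

>>> {"fn": "servo_tool", "kwargs": {
  "rows": [
    [[-0.003,0,0],0],
    [[-0.006,0,0],0],
    [[-0.009,0,0],0],
    [[-0.012,0,0],0],
    [[-0.015,0,0],0],
    [[-0.018,0,0],0]
  ]
}}

```text
time: 6.38
tool_pos: [0.5554, 0.1709, 0.0223]
ee_rot: [3.141, -0.001, 1.39]
wrist_force: [0.6, 3.2, -0.4]
width: 0.0603
```

>>> {"fn": "servo_tool", "kwargs": {
  "rows": [
    [[-0.003,0,0],0],
    [[-0.006,0,0],0],
    [[-0.006,0,0],0]
  ]
}}

```text
time: 6.63
tool_pos: [0.5555, 0.1708, 0.0224]
ee_rot: [3.141, -0.002, 1.39]
wrist_force: [1.3, 5.7, 0.3]
width: 0.0601
```

>>> {"fn": "servo_tool", "kwargs": {
  "rows": [
    [[-0.003,0,0],0],
    [[-0.006,0,0],0],
    [[-0.006,0,0],0]
  ]
}}

```text
time: 6.88
tool_pos: [0.5555, 0.1707, 0.0224]
ee_rot: [3.141, -0.003, 1.39]
wrist_force: [1.8, 4.7, -0.9]
width: 0.0606
```

>>> {"fn": "servo_tool", "kwargs": {
  "rows": [
    [[0.02,0,0],0],
    [[0.1,0,0],0],
    [[0.25,0,0],0],
    [[0.4,0,-0.15],0],
    [[0.4,0,-0.4],0],
    [[0.4,0,-0.7],0],
    [[0.4,0,-0.9],0],
    [[0.4,0,-1],0],
    [[0.4,0,-1],0]
  ]
}}

```text
time: 7.63
tool_pos: [0.5622, 0.2016, 0.1048]
ee_rot: [3.138, -0.001, 1.39]
wrist_force: [-0.1, 0.2, -0.4]
width: 0.0602
```

>>> {"fn": "servo_tool", "kwargs": {
  "rows": [
    [[-0.03,-0.05,0],-0.04],
    [[-0.06,-0.13,0],-0.11],
    [[-0.11,-0.25,0],-0.18],
    [[-0.17,-0.36,0],-0.26],
    [[-0.24,-0.48,0],-0.34],
    [[-0.31,-0.6,0],-0.42],
    [[-0.4,-0.7,0],-0.5],
    [[-0.5,-0.8,0],-0.58],
    [[-0.6,-0.9,0],-0.66],
    [[-0.7,-1,0],-0.74],
    [[-0.8,-1,0],-0.82],
    [[-0.9,-1,0],-0.9]
  ],
  "grip": 0.15
}}

```text
time: 8.63
tool_pos: [0.4676, 0.1441, 0.1005]
ee_rot: [-3.14, -0.003, 2.804]
wrist_force: [0.6, 0.7, -0.1]
width: 0.0399
```

>>> {"fn": "servo_tool", "kwargs": {
  "rows": [
    [[0,0,0],-0.05],
    [[0,0,0],-0.1],
    [[0,0,0],-0.1],
    [[0,0,0],-0.1]
  ]
}}

```text
time: 8.97
tool_pos: [0.4684, 0.1444, 0.1009]
ee_rot: [-3.14, -0.002, 2.953]
wrist_force: [0.2, 0.4, -0.7]
width: 0.0399
```

```bash
sed -i 's/k=sys.argv\[1\]/k=sys.argv[1]; need(-185,7,.0225)/' pm.py; python3 pm.py 4
```

```text
t 8.97 pos [0.4684 0.1444 0.1009] jig [-193.7    8. ] z 100.9 rpy [-3.1405e+00 -2.3000e-03  2.9527e+00] F [ 0.19  0.43 -0.74] w 39.9 F jig [0.11 0.45]
need [-0.11  -0.012  0.98 ]
```

View pics/scene4.png

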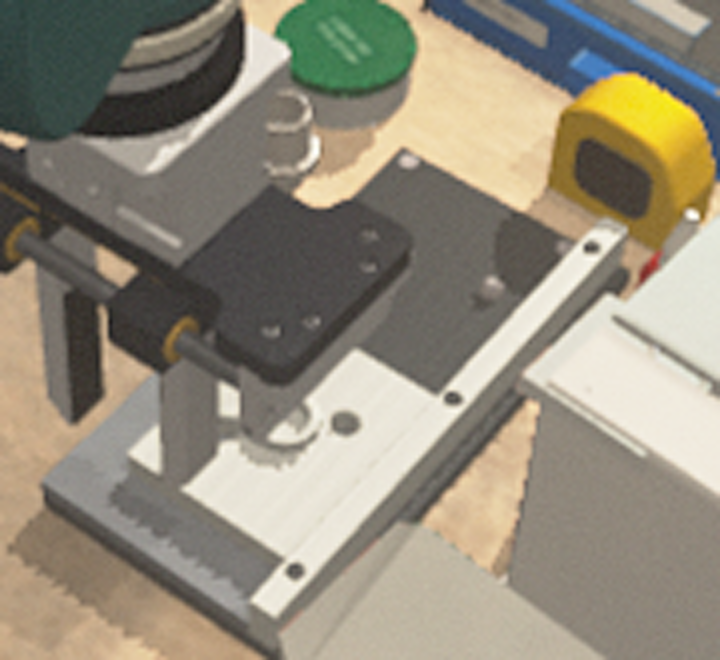

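>>> {"fn": "servo_tool", "kwargs": {
  "rows": [
    [[0,0,0.1],-0.005],
    [[0,0,0.3],-0.005],
    [[0,0,0.55],-0.005],
    [[0,0,0.75],-0.005],
    [[0,0,0.88],-0.005],
    [[0,0,0.95],-0.005],
    [[0,0,0.98],-0.005],
    [[0,0,0.98],-0.005],
    [[0,0,0.98],-0.005]
  ]
}}

```text
time: 9.77
tool_pos: [0.4699, 0.1448, 0.0246]
ee_rot: [3.141, 0.001, 2.963]
wrist_force: [-0.6, -0.7, 0.2]
width: 0.0399
```

```bash
python3 pm.py 5
```

```text
t 9.77 pos [0.4699 0.1448 0.0246] jig [-192.3    8.6] z 24.6 rpy [3.1410e+00 1.4000e-03 2.9627e+00] F [-0.63 -0.72  0.24] w 39.9 F jig [-0.49 -0.83]
need [-0.092 -0.021  0.027]
```

View pics/scene5.png

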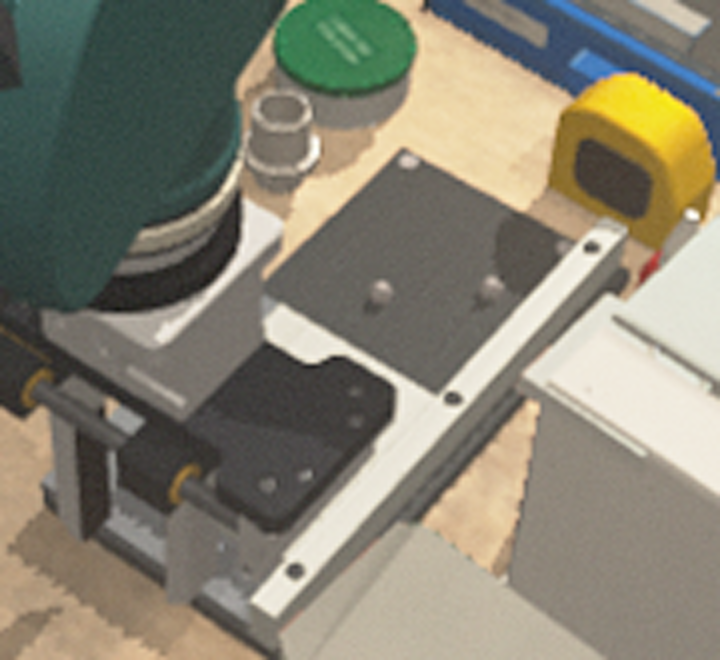

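>>> {"fn": "servo_tool", "kwargs": {
  "rows": [
    [[-0.02,0,0],0],
    [[-0.07,-0.01,0.01],0],
    [[-0.13,-0.02,0.02],0],
    [[-0.19,-0.03,0.02],0],
    [[-0.24,-0.03,0.02],0],
    [[-0.28,-0.03,0.02],0],
    [[-0.31,-0.03,0.02],0],
    [[-0.34,-0.03,0.02],0],
    [[-0.37,-0.03,0.02],0],
    [[-0.4,-0.03,0.02],0],
    [[-0.43,-0.03,0.02],0],
    [[-0.46,-0.03,0.02],0]
  ]
}}

```text
time: 10.82
tool_pos: [0.5051, 0.1357, 0.0222]
ee_rot: [3.142, -0.0, 2.963]
wrist_force: [-3.9, 0.4, 2.3]
width: 0.0395
```

```bash
python3 pm.py 6
```

```text
t 10.82 pos [0.5051 0.1357 0.0222] jig [-156.1    6.1] z 22.2 rpy [ 3.1415e+00 -2.0000e-04  2.9628e+00] F [-3.9   0.41  2.31] w 39.5 F jig [-3.91 -0.3 ]
need [ 0.361  0.012 -0.004]
```

View pics/scene6.png

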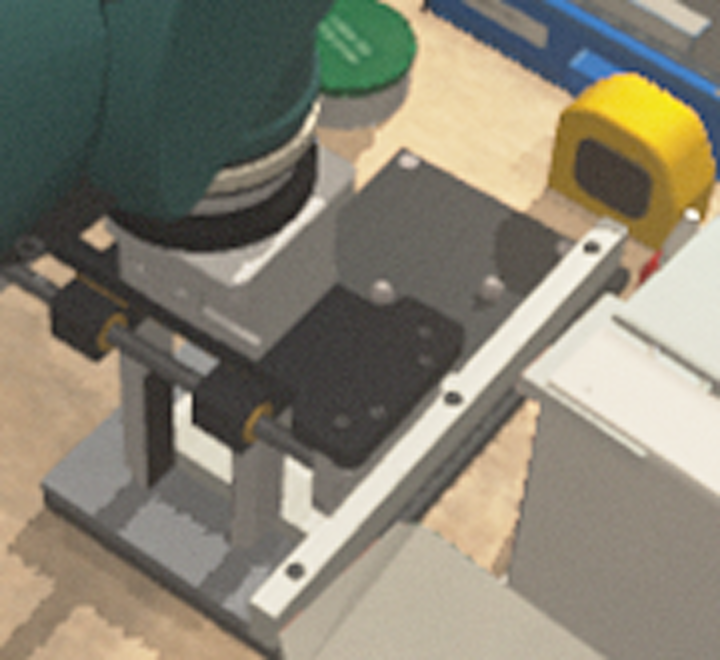

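>>> {"fn": "servo_tool", "kwargs": {
  "rows": [
    [[-0.03,0,0],0],
    [[-0.06,0,0],0],
    [[-0.09,0,0],0],
    [[-0.12,0,0],0],
    [[-0.15,0,0],0],
    [[-0.18,0,0],0],
    [[-0.21,0,0],0],
    [[-0.24,0,0],0],
    [[-0.27,0,0],0],
    [[-0.3,0,0],0],
    [[-0.33,0,0],0],
    [[-0.36,0,0],0]
  ]
}}

```text
time: 11.87
tool_pos: [0.5336, 0.1305, 0.0222]
ee_rot: [3.142, 0.0, 2.963]
wrist_force: [-2.3, 0.6, 0.4]
width: 0.0402
```

>>> {"fn": "servo_tool", "kwargs": {
  "rows": [
    [[-0.03,0,0],0],
    [[-0.06,0,0],0],
    [[-0.09,0,0],0],
    [[-0.12,0,0],0],
    [[-0.15,0,0],0],
    [[-0.18,0,0],0],
    [[-0.21,0,0],0],
    [[-0.24,0,0],0],
    [[-0.27,0,0],0],
    [[-0.3,0,0],0],
    [[-0.33,0,0],0],
    [[-0.36,0,0],0]
  ]
}}

```text
time: 12.87
tool_pos: [0.5619, 0.1255, 0.0224]
ee_rot: [3.141, -0.0, 2.963]
wrist_force: [-3.2, 0.8, 2.2]
width: 0.0402
```

```bash
python3 pm.py 7
```

```text
t 12.87 pos [0.5619 0.1255 0.0224] jig [-98.4   6.4] z 22.4 rpy [ 3.1415e+00 -1.0000e-04  2.9627e+00] F [-3.15  0.82  2.2 ] w 40.2 F jig [-3.25  0.23]
need [ 1.082e+00  1.200e-02 -1.000e-03]
```

View pics/scene7.png

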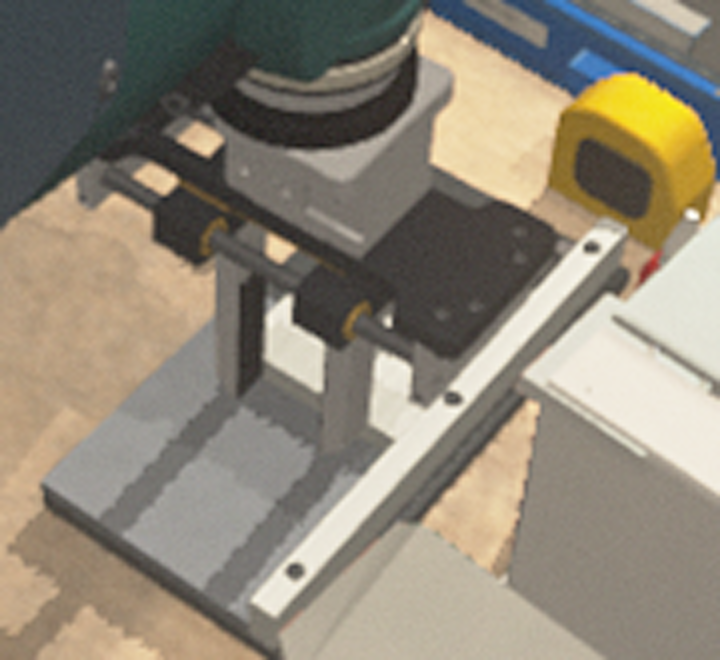

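>>> {"fn": "servo_tool", "kwargs": {
  "rows": [
    [[-0.03,0,0],0],
    [[-0.06,0,0],0],
    [[-0.09,0,0],0],
    [[-0.12,0,0],0],
    [[-0.15,0,0],0],
    [[-0.18,0,0],0],
    [[-0.21,0,0],0],
    [[-0.24,0,0],0],
    [[-0.27,0,0],0],
    [[-0.3,0,0],0],
    [[-0.33,0,0],0],
    [[-0.35,0,0],0]
  ]
}}

```text
time: 13.92
tool_pos: [0.5897, 0.1204, 0.0222]
ee_rot: [3.141, 0.0, 2.963]
wrist_force: [-2.6, 0.3, 2.0]
width: 0.0399
```

```bash
python3 pm.py 8; python3 -c "
from bench import robot
from h import *
s=robot.snapshot('top');np.savez('pics/top8.npz',**s);crop(s,235,110,375,300,3.15,'pics/top8.png')"
```

```text
t 13.92 pos [0.5897 0.1204 0.0222] jig [-70.1   6.4] z 22.2 rpy [3.1415e+00 4.0000e-04 2.9626e+00] F [-2.56  0.33  2.01] w 39.9 F jig [-2.57 -0.14]
need [ 1.436  0.012 -0.003]
```

View pics/scene8.png

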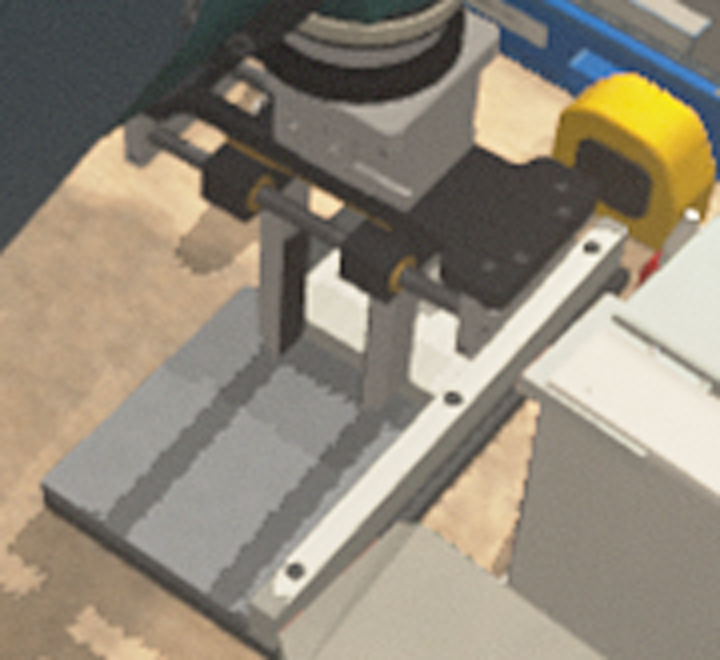

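View pics/top8.png

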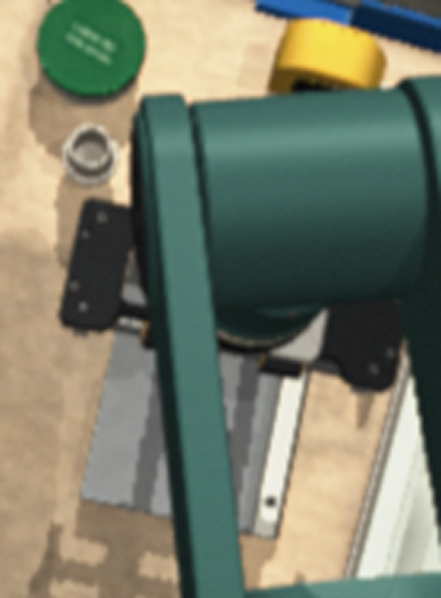

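>>> {"fn": "servo_tool", "kwargs": {
  "rows": [
    [[-0.01,0,0],0],
    [[-0.02,0,0],0],
    [[-0.03,0,0],0],
    [[-0.04,0,0],0],
    [[-0.05,0,0],0],
    [[-0.06,0,0],0],
    [[-0.07,0,0],0],
    [[-0.08,0,0],0]
  ]
}}

```text
time: 14.68
tool_pos: [0.5958, 0.1192, 0.0223]
ee_rot: [3.142, 0.0, 2.963]
wrist_force: [-1.3, -0.8, -0.2]
width: 0.0398
```

>>> {"fn": "servo_tool", "kwargs": {
  "rows": [
    [[-0.005,0,0],0],
    [[-0.01,0,0],0],
    [[-0.015,0,0],0],
    [[-0.02,0,0],0],
    [[-0.025,0,0],0],
    [[-0.03,0,0],0]
  ]
}}

```text
time: 15.18
tool_pos: [0.5981, 0.1189, 0.0224]
ee_rot: [3.141, 0.0, 2.963]
wrist_force: [-0.2, 0.6, -0.8]
width: 0.0395
```

```bash
python3 pm.py 9
```

```text
t 15.18 pos [0.5981 0.1189 0.0224] jig [-61.6   6.4] z 22.4 rpy [3.1415e+00 4.0000e-04 2.9627e+00] F [-0.23  0.55 -0.8 ] w 39.5 F jig [-0.33  0.5 ]
need [ 1.543  0.012 -0.002]
```

View pics/scene9.png

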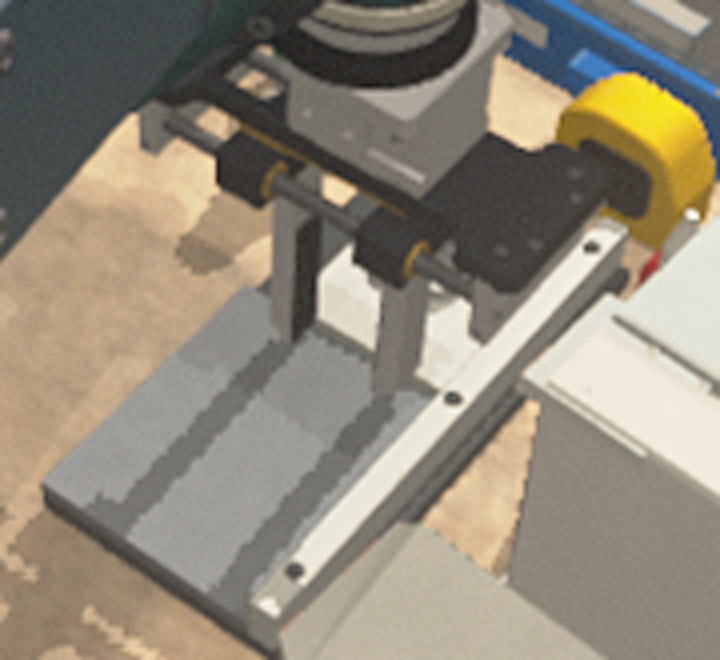

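```bash
python3 -c "
from h import *
a=load('scene8');b=load('scene9')
crop(a,270,215,340,265,10,'pics/z8.png');crop(b,270,215,340,265,10,'pics/z9.png')
import cv2
cv2.imwrite('pics/z89.png',cv2.resize(np.vstack([cv2.imread('pics/z8.png'),cv2.imread('pics/z9.png')]),None,fx=.6,fy=.6))"
```

```text
(no output)
```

View pics/z89.png

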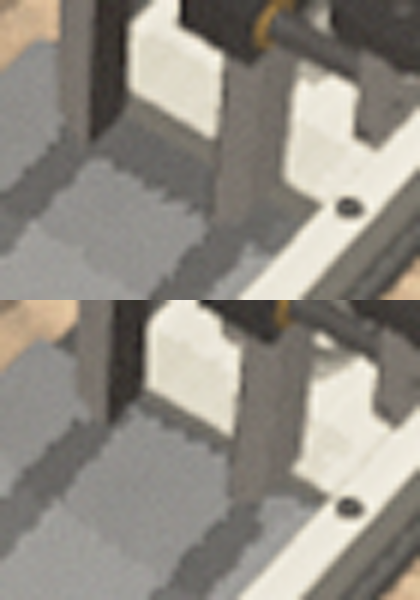

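The rear face and its shadow are much thinner now and the push force is near 0, so the plate has probably dropped. I'll back off straight and raise the tool to check.

>>> {"fn": "servo_tool", "kwargs": {
  "rows": [
    [[0.02,0,0],0],
    [[0.1,0,0],0],
    [[0.25,0,0],0],
    [[0.4,0,-0.2],0],
    [[0.6,0,-0.5],0],
    [[0.8,0,-0.8],0],
    [[1,0,-1],0],
    [[1,0,-1],0]
  ]
}}

```text
time: 15.9
tool_pos: [0.5192, 0.1342, 0.1068]
ee_rot: [3.139, 0.006, 2.964]
wrist_force: [0.4, 0.8, 0.4]
width: 0.0403
```

>>> {"fn": "servo_tool", "kwargs": {
  "rows": [
    [[0.1,0,0],0],
    [[0.3,0,0],0],
    [[0.6,0,-0.2],0],
    [[0.9,0,-0.4],0],
    [[1,0,-0.5],0],
    [[1,0,-0.5],0]
  ]
}}

```text
time: 16.4
tool_pos: [0.4402, 0.1478, 0.1432]
ee_rot: [3.141, 0.002, 2.964]
wrist_force: [-0.1, 0.6, 0.2]
width: 0.0396
```

>>> {"fn": "servo_tool", "kwargs": {
  "rows": [
    [[0,0.1,0],0],
    [[0,0.3,0],0],
    [[0,0.6,0],0],
    [[0,0.9,0],0],
    [[0,1,0],0],
    [[0,1,0],0]
  ]
}}

```text
time: 16.9
tool_pos: [0.4551, 0.2273, 0.1403]
ee_rot: [-3.14, -0.002, 2.965]
wrist_force: [0.7, 0.2, -0.1]
width: 0.04
```

```bash
python3 pm.py 10; python3 -c "
from bench import robot
from h import *
s=robot.snapshot('top');np.savez('pics/top10.npz',**s);crop(s,245,130,385,290,3.75,'pics/top10.png')"
```

```text
t 16.9 pos [0.4551 0.2273 0.1403] jig [-221.9   87.2] z 140.3 rpy [-3.1403e+00 -2.4000e-03  2.9647e+00] F [ 0.7   0.16 -0.14] w 40.0 F jig [0.66 0.28]
need [-0.456 -1.005  1.473]
```

View pics/scene10.png

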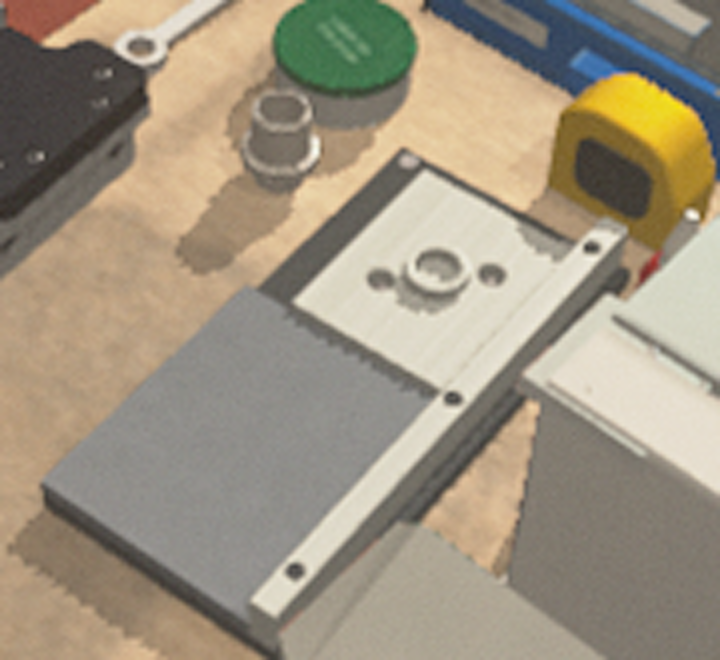

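View pics/top10.png

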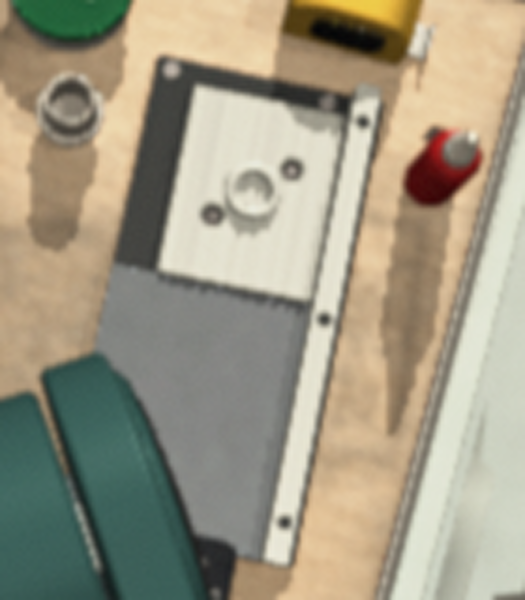

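Both holes now show the pins in them: (212,214) and (291,169) in the top crop, where the pin tips were. The cup and bottle are unchanged. I'll triangulate the plate's corner heights.

```bash
python3 -c "
from h import *
t=load('top10');s=load('scene10');t0=load('top0');s0=load('scene0')
def go(n,a,b,t,s,y0=150):
    P=tri(t,((a[0]+.5)/3.75-.5+245,(a[1]+.5)/3.75-.5+130),s,((b[0]+.5)/4-.5+215,(b[1]+.5)/4-.5+y0));print(n,P,jig(P[0]))
go('FL',(193,86),(422,170),t,s);go('NL',(160,271),(293,303),t,s);go('NR',(306,300),(437,388),t,s)
go('ring',(251,190),(436,268),t,s)
for n,a,b in (('FL',(140,283),(262,234)),('NR',(237,518),(242,490)),('NL',(82,470),(96,374)),('FR',(292,327),(410,340)),('ring',(187,397),(254,348))): go('before '+n,a,b,t0,s0,165)
"
```

```text
FL (array([0.7142, 0.1338, 0.021 ]), np.float64(0.0013)) [49.9 42.1]
NL (array([0.6148, 0.1492, 0.0224]), np.float64(0.0015)) [-50.7  39.3]
NR (array([0.6008, 0.0748, 0.0249]), np.float64(0.0041)) [-50.9 -36.4]
ring (array([0.6584, 0.1028, 0.0263]), np.float64(0.0008)) [0.6 1.5]
before FL (array([0.6068, 0.1599, 0.0306]), np.float64(0.0019)) [-60.5  48.3]
before NR (array([0.4889, 0.1082, 0.0298]), np.float64(0.0015)) [-167.   -23.9]
before NL (array([0.5113, 0.1863, 0.0276]), np.float64(0.0005)) [-159.2   57. ]
before FR (array([0.5865, 0.0817, 0.0286]), np.float64(0.0024)) [-66.3 -32.2]
before ring (array([0.5491, 0.1346, 0.0334]), np.float64(0.0008)) [-112.6   13. ]
```

```bash
python3 -c "
from bench import robot
print(robot.get_obs()['time'],robot.close_job())"
```

```text
the job is handed in; nothing more can be done
17.0 None
```

The plate is in the pocket with both pins standing in its holes. I handed the job in at 17.0 s of the 48 s allowed; no verdict is given.

- **What I did:** I squared the plate against the fence with two fingertips on its left side, with wrist force about 6 N at most. I then pushed it from behind along the fence, with no reading above about 5 N. I slowed to about 5 mm/s near the pins, until the push force fell to about zero as it dropped. Forces were only read at the end of each move, so short peaks between readings were not seen.
- **Height and level:** Triangulating the two views put two plate corners at 21 and 22 mm above the worktop, where the seated top should be 22 mm. Before the push the corners measured about 28–31 mm. The ring's top came down about 7 mm, against a nominal 8 mm drop.
- **Position and surroundings:** Both holes lined up with the pins in the top view, and the ring's centre measured within about 2 mm of the seat, which is about the accuracy of the cameras. The cup and bottle had not visibly moved, and the arm was clear of everything.
- **Poorer reading:** The near right corner read 25 mm with a 4 mm mismatch between the views, because it sits in the shadow by the fence. I gave it little weight, and I did not measure the fourth corner.

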